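Lock the air-jet cap into the carburetor's bayonet ring

ROBOT

A 6-joint arm with a two-finger parallel gripper is mounted at the origin on the work surface. World frame = base frame: x ahead of the robot, y to its left, z up, the work surface at z = 0. Lengths are in mm, angles in degrees, forces in N, time in s.
With the tool pointing down it reaches from about 300 to 850 mm from the base axis. Payload 4.2 kg.
Tool frame: the origin (TCP) lies at the centre of the arm's flange, where the gripper is bolted on; the fingertips stand 191 mm ahead of it and the grasp point (between the pads) lies 172 mm ahead of it; y points along the fingers, x is the direction in which the jaws open and shut, and the axes are right-handed (so a half turn about y gives the same grasp; the last joint's range is limited). The gripper opens to 91 mm and grips with 3 to 60 N. Pads are 32 mm wide; open, the fingers measure 118 mm over their backs; the gripper's body (76 mm by 178 mm) begins 60 mm behind the grasp point.
Start: joints at [-74.255, 18.312, 89.639, -0, 72.044, -1.146], TCP at [167.064, -550.193, 404.776] pointing down, gripper open.
Joint ranges: [-177.97, 177.97], [-48.28, 115.42], [12.27, 149.76], [-77.06, 257.06], [2.81, 150.46], [-146.56, 146.56]. Speed limits (degrees/s): [147.25, 147.25, 180, 180, 180, 180].

INTERFACE

Orientations are given as [roll, pitch, yaw] about the fixed x, y, z axes, in that order (R = Rz(yaw) Ry(pitch) Rx(roll)).
In Python, from workcell import env gives the robot as it stands.
- The arm moves only by the tool carry_out, never from a script. Its argument "increments" is a list of rows, each a list of 3 entries, a list of its own where there are three numbers: the turn, a rotation vector about the tool's x, y, z in rad, then the shift along the tool's x, y, z in mm, then the closure, from 0 (fully open) to 1 (shut). In form: [[[wx, wy, wz], [dx, dy, dz], claw], ...]. A call has 1 to 10 rows; each row is the pose to reach, as a shift and turn from the pose commanded when the call began, along the tool's axes at that moment; what a row does not reach only later rows make up. A row lasts 1/12 s, in which the tool goes at most 41.7 mm and 7.16 degrees, less where a joint would pass 70% of its speed; a pose out of reach is approached as far as the arm can. A call with a gripper value outside its range is refused whole. The fingers move at their own pace and stop on an object; "force" is the grip in N (left out, the last holds). Time passes only in rows, so rows that repeat a pose let the fingers close. It gives the time, the measured TCP pose, the force and the opening at its end, in the units of the state.
- env.state(): the state, without advancing time (a new reading comes with each control period).
- env.grab_frame(name): name is "side" or "top"; returns a dict with "frame" (384x512x3 uint8, blue, green, red), "z_map" (384x512 float32, mm along the optical axis (not along the pixel's ray), 0 where there is no reading), "camera_matrix" (3x3 intrinsics, pixels), "rvec" (rotation vector, rad) and "tvec" (3), from world to camera coordinates, as OpenCV has them. Camera axes: x right, y down, z forward; pixel columns grow to the right and rows downward; lengths in mm; the calibration is good to about 2 mm. A picture is of the moment at which its call begins.
- env.job_done(): hands the job in, once; it reports no verdict.
The state is a dict: "time_s": time; "qpos": joint angles; "qvel": joint speeds; "effort": joint torques, N m; "ee_pos": TCP position; "ee_rot": TCP orientation; "force": force on the tool from outside, world axes, zero at the start; "torque": the same for the moment, N m; "gripper_width": finger opening in mm.
Only numpy, scipy, OpenCV 4.12 (cv2) and the standard library are available. Lean on these libraries where they do the work, as an engineer would, in place of code of your own. Each camera call takes 0.05 s, during which the arm holds its last target. There are 200 camera calls.

TASK

Fit the winged black air-jet cap to the carburetor that is bolted up on the bench: set it in the steel bayonet ring on top, turn it gently until its two lugs drop into the slots, push it down against the spring as far as it goes and turn it about a quarter turn clockwise, seen from above, to the stop, then let go so that it springs up into its lock and stays. The plastic lugs break, so never force it harder than a firm thumb would (about 4 kg), and leave the other parts on the bench where they lie.

Things in the scene. Friction and masses are not known exactly. Their poses are not given: they have to be found in the camera images.
- cap: Winged air-jet cap, one piece of black plastic, about 45 g, 43.5 mm high, standing upright on the bench. Origin: centre of its underside, z up. From below: round pilot 30 mm across, z 0 to 17.5 mm, its foot edge chamfered; flange 46 mm across, z 17.5 to 21.5; wing grip on top, a flat bar 40 mm long in x, 12 mm thick in y, z 21.5 to 43.5. Half a turn makes no difference.
- cap_lugs (a point): Point on the cap's axis at its two lugs, 8 mm above its origin, axes as the cap's. The lugs stick out at +x and -x, under the ends of the wing: 8 mm wide, 4 mm high (z 6 to 10 mm above the cap's origin), reaching 19.25 mm from the axis. They break when cap and carburetor press on one another with more than 40 N.
- carb: Aluminium carburetor bolted on a steel plate 130 x 100 mm, fixed to the bench; origin at the centre of the plate's underside, z up. Intake bell towards its +y (ends 60 mm out, top at 95 mm), engine flange towards -y (56 mm out, top at 92 mm). On top the steel bayonet ring, 54 mm across, z 86 to 110 mm, fixed and tight.
- socket (a point): Centre of the bayonet ring's mouth, level with its top; axes as the carburetor's. Bore 33 mm. Two opposite slots in the lip, 11 mm wide, out to 22 mm from the axis, let the lugs in. The ring stands at a different angle on each carburetor: slot line within 0.52 rad either way of this x axis (not measured: find it by eye or feel). Lugs resting on the lip put the cap's origin 6 mm below here.
- home (a point): On the ring's axis 17.5 mm below the mouth: the cap's origin when pushed right down, flange hard on the ring. Lugs in the slots, the cap drops 3 mm (origin 9 mm below the mouth) onto a sprung brass seat: 3 N there, 0.8 N more per mm, 10 N at home. Lugs clear the 6 mm lip from 16 mm below the mouth; held below that, the cap turns clockwise from above only.
- locked (a point): On the ring's axis 13.5 mm below the mouth: the cap's origin when locked. The turn ends at a hard stop 1.40 rad (give or take 0.08) from the slots; its last 0.2 rad lies under the lock notches, where the spring lifts the released cap to here and holds it. Released short of that it stays 16 mm below the mouth, at the slots it rises to 9 mm below.
- plain_cap: Bystander: a plain push-on black cap, round ribbed knob 28 mm across instead of a wing, flange 46 mm, no lugs, 34 mm high. Origin: centre of its underside.
- choke_lever: Bystander: a flat brass choke lever lying on the bench, 71 mm long, up to 11 mm high; origin under the boss at its wider end, x along it.
- hinge_block: Bystander: the white nylon float hinge pin block, 30 x 22 x 20 mm; origin at the centre of its underside.
- float_bowl: Bystander: an empty aluminium float bowl, 68 mm across, 36 mm high; origin at the centre of its underside.
- screwdriver: Bystander: a screwdriver lying on the bench, 190 mm long along its x; origin under its middle.
- jet_jar: Bystander: a glass jar with a steel cap, 60 mm across, 75 mm high; origin at the centre of its underside.
Not all that is in view belongs to the job. What is shaped like the cap but blue, green or turquoise is not meant.

How it is judged (in metres and radians):
On the way, in this order (a step that is already met when the one before it is completed fails the run):
1. the winged cap is lifted off the bench (height (world z) of cap above 0.03 m), for 0.1 s.
2. the cap is pushed in against the spring until its lugs are below the ring's lip (z of cap in the frame of socket below -0.0155 m and horizontal distance between cap and socket below 0.004 m), for 0.1 s.
At the end, for the whole second after the job is handed in: The winged cap is let go and at rest, locked: sprung up into the lock notches of the bayonet ring, its origin 11.8 to 14.7 mm below the ring's mouth (unlocked it stands 9 mm below, half turned 16 mm below), within 3 mm of the ring's axis and upright within 0.08 rad (z of cap in the frame of socket between -0.0147 and -0.0118 m and horizontal distance between cap and socket below 0.003 m and angle between cap's own z axis and vertical below 0.08 rad and linear speed of cap below 0.01 m/s and contact force between the fingers and cap below 0.1 N); the robot touches nothing.
It fails at once if the cap is forced: cap and carburetor press on one another with more than 40 N (contact force between cap and carb above 40 N).
It fails at once if another part on the bench is pushed more than 20 mm away (distance of any of plain_cap, choke_lever, hinge_block, float_bowl, screwdriver, jet_jar from where it was at the start of the episode above 0.02 m).
It also fails if it takes over 72 s, if anything falls off the work surface, if the arm or the gripper's body presses on something with over 40 N, if the wrist force passes 120 N, or if a joint passes its speed limit or range.

## Working session

There is one attempt and no reset: what is moved stays moved. The work goes in short steps, Python scripts to look and compute and a tool call to move; the robot and the scene stay as the last step left them, time stands still between calls to the robot, and variables do not carry over. Pictures are saved under pics/ and viewed, about 8 in all and at most 12, crops included, and the job is handed in when it is done.

Besides the shell and the picture viewer there is one more tool, called after "Call:" as name(argument=value, ...), one argument or row to a line, values as JSON. carry_out: Moves the arm, as the interface text tells. Its arguments: {"type":"object","properties":{"increments":{"type":"array","items":{"type":"array"}},"force":{"type":"number"}},"required":["increments"]}

```bash
mkdir -p pics; cat > h.py <<'E'
import numpy as np, cv2
from workcell import env
def grab(n):
    f=env.grab_frame(n); R,_=cv2.Rodrigues(np.array(f['rvec'],float)); f['R']=R; f['t']=np.array(f['tvec'],float).ravel(); f['K']=np.array(f['camera_matrix'],float); return f
def cloud(f):
    z=f['z_map'].astype(float); v,u=np.mgrid[:z.shape[0],:z.shape[1]]; K=f['K']
    P=np.stack([(u-K[0,2])/K[0,0]*z,(v-K[1,2])/K[1,1]*z,z],-1)
    W=(P-f['t'])@f['R']; W[z==0]=np.nan; return W
def ray(f,uv,h):
    d=f['R'].T@np.linalg.inv(f['K'])@np.array([uv[0],uv[1],1.]); c=-f['R'].T@f['t']; return c+d*(h-c[2])/d[2]
def proj(f,p):
    q=f['K']@(f['R']@np.array(p,float)+f['t']); return q[:2]/q[2]
E
python3 - <<'E'
from h import *
print(env.state())
for n in('top','side'):
    f=grab(n); cv2.imwrite(f'pics/{n}0.png',f['frame']); print(n,f['K'].round(1).tolist(),(-f['R'].T@f['t']).round())
E
```

```text
{'time_s': 0.0, 'qpos': array([-7.42554572e+01,  1.83509275e+01,  8.97065319e+01, -2.30827613e-04,
        7.20411458e+01, -1.14327381e+00]), 'qvel': array([-0.01009712, -0.0409478 ,  0.04870908,  0.09552035, -0.104856  ,
       -0.01864117]), 'effort': array([-1.48847419e-03, -4.12458837e+01, -2.31976140e+01,  7.23089534e-02,
        4.56528040e-02, -1.41703713e-04]), 'ee_pos': array([ 167.01774628, -550.03740132,  403.92627476]), 'ee_rot': array([-89.99825198,   0.09859005, -73.11211053]), 'force': array([-0.09697853,  0.71706641, -0.84431093]), 'torque': array([-0.02164174,  0.01195062,  0.02299842]), 'gripper_width': 90.68734288949517}
top [[475.1, 0.0, 263.4], [0.0, 475.1, 192.5], [0.0, 0.0, 1.0]] [ 390.   24. 1308.]
side [[446.7, 0.0, 253.7], [0.0, 446.7, 186.1], [0.0, 0.0, 1.0]] [354. 675. 818.]
```

View pics/top0.png

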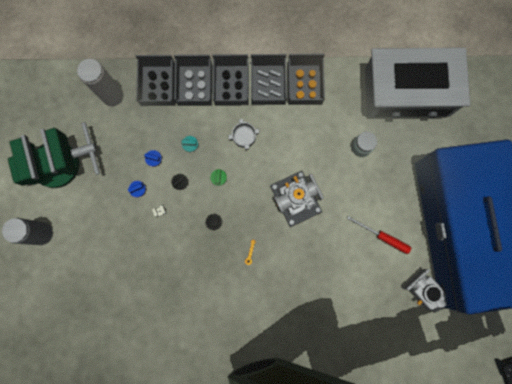

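View pics/side0.png

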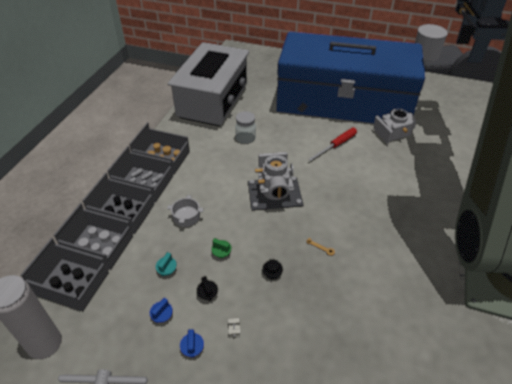

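The top view shows the carburetor at (298,195). Candidates for the cap: black (180,182), which shows a wing in the side view at (207,289); black (213,222), the plain round knob (side 272,270); blue (152,158) and (137,188), green (219,177) and turquoise (190,144), none of which is meant. I choose (180,182) and check it in a crop.

```bash
python3 - <<'E'
from h import *
ft=grab('top'); fs=grab('side')
def crop(f,u,v,r=30,s=400): return cv2.resize(f['frame'][v-r:v+r,u-r:u+r],(s,s),interpolation=cv2.INTER_CUBIC)
c=np.hstack([np.vstack([crop(ft,180,182,20,300),crop(ft,298,195,30,300)]),np.vstack([crop(fs,207,289,22,300),crop(fs,276,178,36,300)])])
c=cv2.convertScaleAbs(c,alpha=1.5,beta=15)
cv2.imwrite('pics/crop1.png',c)
W=cloud(ft)
# cap
g=W.reshape(-1,3); p0=ray(ft,(180,182),40)
print('cap ray',p0)
m=(np.hypot(*(W[...,:2]-p0[:2]).transpose(2,0,1))<35)
Q=W[m&(W[...,2]>10)]; print('h range',np.percentile(Q[:,2],[5,50,90,100]))
T=Q[Q[:,2]>36]; print('wing',len(T),T.mean(0)); C=np.cov(T[:,:2].T); w,v=np.linalg.eigh(C); print(np.sqrt(w),np.degrees(np.arctan2(v[1,1],v[0,1])))
F=Q[Q[:,2]>14]; print('all',F.mean(0),F.min(0),F.max(0))
p1=ray(ft,(298,195),110); print('carb ray',p1)
m=(np.hypot(*(W[...,:2]-p1[:2]).transpose(2,0,1))<45)
Q=W[m&(W[...,2]>103)]; print('ring',len(Q),Q.mean(0),Q.min(0),Q.max(0))
c,_=cv2.minEnclosingCircle(Q[:,:2].astype(np.float32)),0; print(c)
# plate
m=(np.hypot(*(W[...,:2]-p1[:2]).transpose(2,0,1))<100)&(W[...,2]>4)&(W[...,2]<130)
Q=W[m]; print('plate', cv2.minAreaRect(Q[:,:2].astype(np.float32)))
E
```

```text
cap ray [602.04341921 235.57501083  40.        ]
h range [17.24907823 23.28231391 43.65324649 48.11676009]
wing 67 [606.2184974  240.58921881  42.2637926 ]
[ 3.49542829 11.36011411] 131.44430894893208
all [605.58704813 239.28387716  28.32985411] [585.10107573 218.72833666  14.71177541] [628.59120409 262.63107797  48.11676009]
carb ray [553.34961322 -76.63156353 110.        ]
ring 220 [558.35150731 -78.28355643 109.19104113] [ 532.61593651 -105.21106809  103.11202175] [584.91086581 -51.48012394 117.17901957]
((558.578125, -78.31409454345703), 27.022994995117188)
plate ((554.7005004882812, -76.870361328125), (190.86862182617188, 179.19198608398438), 25.57135581970215)
```

View pics/crop1.png

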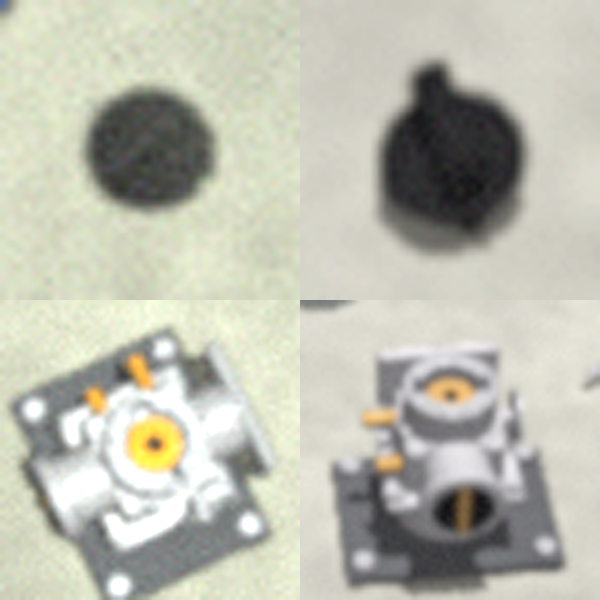

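The crop confirms a wing on the chosen black cap. The ring with its brass seat is at about (558,-78). Next I look for the slot angle with a polar profile, and refine the centres over both views.

```bash
cat > m1.py <<'E'
from h import *
def tri(fa,a,fb,b):
    A=[];B=[]
    for f,p in((fa,a),(fb,b)):
        P=f['K']@np.hstack([f['R'],f['t'][:,None]])
        for i in(0,1): r=p[i]*P[2]-P[i]; A.append(r[:3]);B.append(-r[3])
    return np.linalg.lstsq(np.array(A),np.array(B),rcond=None)[0]
F={}
for n in('top','side'):
    fs=[grab(n) for _ in range(8)]; f=fs[0]; f['frame']=np.mean([x['frame'] for x in fs],0); 
    z=np.array([x['z_map'] for x in fs]); f['z_map']=np.median(z,0); F[n]=f
c={};k={}
for n,f in F.items():
    hsv=cv2.cvtColor(f['frame'].astype(np.uint8),cv2.COLOR_BGR2HSV)
    u,v=proj(f,(558,-78,101))
    m=((hsv[...,0]>10)&(hsv[...,0]<30)&(hsv[...,1]>130)).astype(np.uint8)
    nn,l,s,ce=cv2.connectedComponentsWithStats(m)
    i=min(range(1,nn),key=lambda i:np.hypot(*(ce[i]-[u,v]))); c[n]=ce[i]; print(n,'brass',ce[i],s[i],ray(f,ce[i],101))
    g=f['frame'].max(2); u,v=proj(f,(605,239,30)); u,v=int(u),int(v)
    sub=np.zeros(g.shape,np.uint8); sub[v-22:v+22,u-22:u+22]=(g<85)[v-22:v+22,u-22:u+22]
    nn,l,s,ce=cv2.connectedComponentsWithStats(sub); i=1+np.argmax(s[1:,4]); print(n,'cap',ce[i],s[i],ray(f,ce[i],21)); k[n]=ce[i]
    W=cloud(f); 
    Q=W[(np.hypot(W[...,0]-558,W[...,1]+78)<34)&(abs(W[...,2]-110)<5)]; 
    print(n,'ring',len(Q),cv2.minEnclosingCircle(Q[:,:2].astype(np.float32)),Q[:,2].mean())
    Q=W[(np.hypot(W[...,0]-605,W[...,1]-239)<32)&(abs(W[...,2]-43)<5)]; w,V=np.linalg.eigh(np.cov(Q[:,:2].T)); print(n,'wing',len(Q),Q.mean(0),np.sqrt(w),np.degrees(np.arctan2(V[1,1],V[0,1])))
print(tri(F['top'],c['top'],F['side'],c['side']))
for n,f in F.items():
  ctr=ray(f,c[n],101)
  g=f['frame'].mean(2).astype(np.float32)
  print(n)
  for r in(18,20,22,25):
    row=[]
    for a in range(0,360,10):
        t=np.radians(a); uv=proj(f,(ctr[0]+r*np.cos(t),ctr[1]+r*np.sin(t),110)); row.append(int(cv2.getRectSubPix(g,(1,1),tuple(map(float,uv)))[0,0]))
    print(r,row)
  t=np.zeros((500,500,3),np.float32); 
  yy,xx=np.mgrid[:500,:500]; X=ctr[0]+(250-yy)/5.; Y=ctr[1]+(250-xx)/5.
  q=(np.stack([X,Y,0*X+110],-1)@f['R'].T+f['t'])@f['K'].T; q=(q[...,:2]/q[...,2:]).astype(np.float32)
  o=cv2.remap(f['frame'].astype(np.float32),q[...,0],q[...,1],cv2.INTER_CUBIC)
  for r in(16.5,22,27): cv2.circle(o,(250,250),int(r*5),(0,0,255),1)
  F[n]['o']=o
cv2.imwrite('pics/rect.png',cv2.resize(np.hstack([F['top']['o'],F['side']['o']]),(800,400)))
E
python3 m1.py
```

```text
top brass [298.56470588 193.50588235] [294 189  10  10  85] [558.43102462 -78.92661123 101.        ]
top cap [179.44285714 181.54761905] [172 174  16  16 210] [606.49442851 240.28739536  21.        ]
top ring 203 ((558.4406127929688, -78.60868072509766), 26.816734313964844) 109.33111619323114
top wing 65 [606.2507652  240.81133778  42.41467676] [ 3.36634594 11.41168459] 132.06443072899148
side brass [275.8 163.1] [272 162   8   3  20] [558.13396698 -84.36552955 101.        ]
side cap [206.62414579 290.69703872] [197 276  21  28 439] [603.35659873 244.59116393  21.        ]
side ring 213 ((556.5068969726562, -77.2591781616211), 27.015352249145508) 109.29493506373046
side wing 107 [603.6595486  243.50406847  42.4570495 ] [ 3.4210725  11.72876501] 131.12994900923633
[557.15438897 -78.52630321 106.50503417]
top
18 [138, 123, 141, 158, 154, 158, 156, 154, 157, 157, 158, 157, 163, 164, 163, 166, 166, 169, 168, 165, 146, 109, 120, 151, 162, 156, 156, 157, 156, 151, 153, 152, 150, 146, 147, 152]
20 [154, 127, 125, 136, 150, 165, 166, 165, 163, 163, 167, 165, 170, 175, 171, 169, 170, 172, 172
[... 597 characters left out ...]
1, 135, 138, 137, 136, 135, 134, 135]
20 [134, 125, 108, 88, 77, 93, 115, 123, 122, 119, 111, 109, 121, 127, 128, 127, 120, 104, 87, 91, 106, 120, 125, 126, 123, 122, 124, 127, 133, 136, 138, 135, 136, 132, 130, 132]
22 [126, 124, 116, 103, 93, 101, 121, 128, 127, 127, 123, 122, 128, 132, 134, 135, 128, 114, 105, 108, 114, 120, 118, 114, 110, 112, 119, 129, 136, 138, 138, 137, 137, 130, 122, 123]
25 [103, 110, 117, 120, 117, 118, 131, 133, 131, 131, 133, 134, 132, 134, 135, 134, 131, 125, 125, 124, 122, 113, 100, 91, 92, 102, 123, 136, 140, 140, 138, 141, 143, 130, 110, 101][ WARN:0@24.274] global loadsave.cpp:1063 imwrite_ Unsupported depth image for selected encoder is fallbacked to CV_8U.
```

View pics/rect.png

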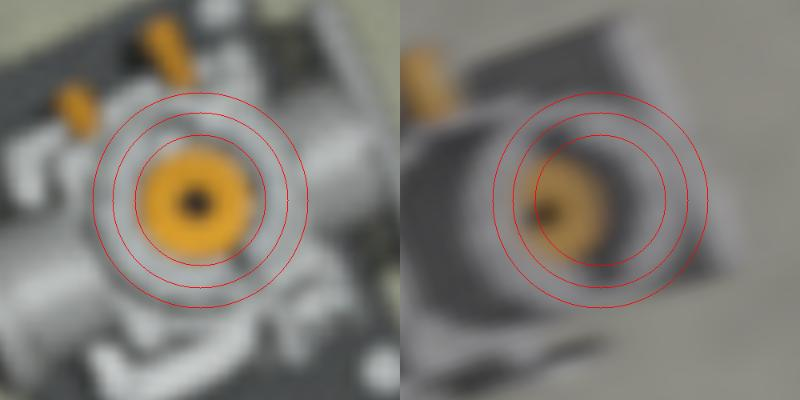

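```bash
cat > plan.py <<'E'
import sys
from h import *
from scipy.spatial.transform import Rotation as Ro
x,y,z,yaw=map(float,sys.argv[1:5]); s=env.state()
R0=Ro.from_euler('xyz',s['ee_rot'],degrees=True); R1=Ro.from_euler('xyz',[-90,0,yaw],degrees=True)
print('t',s['time_s'],'pos',s['ee_pos'].round(2),'rot',s['ee_rot'].round(2),'F',s['force'].round(1),'T',s['torque'].round(2),'w',round(s['gripper_width'],1),'q6',s['qpos'][5].round(1))
print('turn',(R0.inv()*R1).as_rotvec().round(4),'shift',R0.inv().apply(np.array([x,y,z])-s['ee_pos']).round(2))
E
python3 plan.py 605 242 300 -48.5
sed -i "s/^  ctr=.*/  ctr=np.array([558.4,-78.7,0]) if n=='top' else np.array([556.8,-77.6,0])/" m1.py; python3 m1.py 2>/dev/null | sed -n '/^top$/,$p'
```

```text
t 1.0 pos [ 167.06 -550.19  404.79] rot [-9.000e+01 -1.000e-02 -7.311e+01] F [ 0.5 -0.4 -0.9] T [-0.04  0.02  0.03] w 91.1 q6 -1.1
turn [ 0.000e+00 -4.295e-01  1.000e-04] shift [-630.79  104.69  649.22]
top
18 [135, 123, 142, 156, 153, 159, 157, 157, 158, 158, 160, 159, 163, 166, 164, 166, 166, 168, 169, 165, 148, 112, 118, 149, 160, 155, 153, 155, 153, 149, 151, 150, 149, 144, 146, 151]
20 [151, 125, 126, 136, 151, 165, 166, 165, 165, 161, 168, 166, 172, 175, 170, 168, 169, 172, 173, 162, 148, 115, 121, 158, 167, 164, 162, 165, 165, 167, 166, 164, 163, 162, 164, 170]
22 [163, 138, 125, 133, 153, 166, 162, 164, 155, 152, 164, 163, 167, 171, 168, 165, 168, 166, 165, 154, 146, 129, 133, 157, 164, 162, 162, 165, 165, 164, 168, 164, 166, 169, 170, 178]
25 [156, 156, 148, 145, 149, 149, 145, 149, 140, 136, 144, 140, 144, 148, 147, 146, 148, 138, 143, 135, 152, 145, 148, 163, 161, 158, 155, 154, 161, 157, 149, 151, 149, 158, 165, 169]
side
18 [96, 80, 78, 93, 116, 129, 131, 131, 131, 132, 133, 134, 132, 133, 133, 136, 135, 131, 123, 102, 80, 75, 87, 102, 107, 111, 114, 111, 112, 116, 119, 115, 118, 120, 121, 114]
20 [108, 96, 95, 104, 120, 131, 133, 131, 130, 130, 134, 137, 133, 131, 134, 135, 135, 135, 127, 108, 87, 82, 98, 114, 122, 124, 127, 125, 123, 128, 131, 130, 130, 133, 132, 124]
22 [117, 114, 113, 115, 122, 129, 129, 128, 128, 125, 127, 133, 128, 128, 130, 133, 131, 133, 129, 117, 104, 99, 107, 123, 130, 130, 132, 130, 130, 137, 138, 134, 135, 134, 135, 127]
25 [117, 118, 119, 119, 116, 112, 112, 111, 112, 111, 113, 119, 114, 117, 118, 116, 117, 122, 125, 126, 124, 120, 116, 120, 124, 126, 128, 130, 131, 137, 137, 136, 131, 126, 124, 119]
```

Call:
carry_out(
  increments=[
    [[0, 0, 0], [-631, 105, 649], 0],
    [[0, -0.43, 0], [-631, 105, 649], 0],
    [[0, -0.43, 0], [-631, 105, 649], 0],
    [[0, -0.43, 0], [-631, 105, 649], 0],
    [[0, -0.43, 0], [-631, 105, 649], 0],
    [[0, -0.43, 0], [-631, 105, 649], 0],
    [[0, -0.43, 0], [-631, 105, 649], 0],
    [[0, -0.43, 0], [-631, 105, 649], 0],
    [[0, -0.43, 0], [-631, 105, 649], 0],
    [[0, -0.43, 0], [-631, 105, 649], 0],
  ],
  force=10,
)

```text
time_s: 2.63
ee_pos: [367.6, -186.0, 356.9]
ee_rot: [-90.0, -0.1, -48.5]
force: [0.7, -0.5, -0.6]
gripper_width: 91.4
```

```bash
python3 plan.py 605 242 300 -48.5
```

```text
t 2.6333 pos [ 367.59 -186.    356.88] rot [-8.998e+01 -7.000e-02 -4.849e+01] F [ 0.7 -0.5 -0.6] T [ 0.   -0.03 -0.06] w 91.4 q6 20.1
turn [-0.0004  0.0001  0.0012] shift [-163.26   56.86  461.41]
```

Call:
carry_out(
  increments=[
    [[0, 0, 0], [-163, 57, 461], 0],
    [[0, 0, 0], [-163, 57, 461], 0],
    [[0, 0, 0], [-163, 57, 461], 0],
    [[0, 0, 0], [-163, 57, 461], 0],
    [[0, 0, 0], [-163, 57, 461], 0],
    [[0, 0, 0], [-163, 57, 461], 0],
    [[0, 0, 0], [-163, 57, 461], 0],
    [[0, 0, 0], [-163, 57, 461], 0],
    [[0, 0, 0], [-163, 57, 461], 0],
    [[0, 0, 0], [-163, 57, 461], 0],
  ],
)

```text
time_s: 3.47
ee_pos: [568.5, 176.2, 308.2]
ee_rot: [-90.0, -0.0, -48.4]
force: [0.8, 0.3, 1.4]
gripper_width: 91.5
```

```bash
python3 plan.py 605 242 217 -48.5
```

```text
t 3.4667 pos [568.47 176.24 308.24] rot [-9.000e+01 -2.000e-02 -4.844e+01] F [0.8 0.3 1.4] T [-0.1  -0.04 -0.01] w 91.5 q6 64.6
turn [-0.0001  0.0011  0.0003] shift [-25.    91.24  70.95]
```

Call:
carry_out(
  increments=[
    [[0, 0, 0], [-25, 0, 71], 0],
    [[0, 0, 0], [-25, 20, 71], 0],
    [[0, 0, 0], [-25, 40, 71], 0],
    [[0, 0, 0], [-25, 40, 71], 0],
    [[0, 0, 0], [-25, 40, 71], 0],
  ],
)

```text
time_s: 3.88
ee_pos: [603.9, 239.8, 267.1]
ee_rot: [-90.2, 0.1, -48.4]
force: [-0.5, -0.8, 0.6]
gripper_width: 91.3
```

```bash
python3 plan.py 605 242 217 -48.5
```

```text
t 3.8833 pos [603.89 239.82 267.13] rot [-9.022e+01  6.000e-02 -4.844e+01] F [-0.5 -0.8  0.6] T [-0.05 -0.01 -0.01] w 91.3 q6 69.1
turn [ 0.0039  0.0011 -0.0011] shift [-0.84 50.12  2.47]
```

Call:
carry_out(
  increments=[
    [[0, 0, 0], [-1, 25, 2], 0],
    [[0, 0, 0], [-1, 50, 2], 0],
    [[0, 0, 0], [-1, 50, 2], 0.3],
    [[0, 0, 0], [-1, 50, 2], 0.65],
    [[0, 0, 0], [-1, 50, 2], 0.65],
    [[0, 0, 0], [-1, 50, 2], 0.65],
    [[0, 0, 0], [-1, 50, 2], 0.65],
    [[0, 0, 0], [-1, 50, 2], 0.65],
  ],
  force=4,
)

```text
time_s: 4.55
ee_pos: [605.5, 241.9, 219.9]
ee_rot: [-89.9, -0.1, -48.5]
force: [0.7, -0.7, -0.7]
gripper_width: 54.4
```

```bash
python3 plan.py 605 242 216 -48.5
```

```text
t 4.55 pos [605.53 241.9  219.94] rot [-8.987e+01 -5.000e-02 -4.848e+01] F [ 0.7 -0.7 -0.7] T [-0.07 -0.04 -0.03] w 54.4 q6 69.3
turn [-0.0022  0.0003  0.001 ] shift [-0.43  3.94 -0.34]
```

Call:
carry_out(
  increments=[
    [[0, 0, 0], [0, 4, 0], 0.65],
    [[0, 0, 0], [0, 4, 0], 0.65],
    [[0, 0, 0], [0, 4, 0], 0.65],
    [[0, 0, 0], [0, 4, 0], 0.65],
    [[0, 0, 0], [0, 4, 0], 0.65],
    [[0, 0, 0], [0, 4, 0], 0.65],
    [[0, 0, 0], [0, 4, 0], 0.65],
    [[0, 0, 0], [0, 4, 0], 0.65],
  ],
)

```text
time_s: 5.22
ee_pos: [605.2, 241.9, 214.4]
ee_rot: [-90.0, -0.0, -48.5]
force: [0.4, 0.9, -1.3]
gripper_width: 40.1
```

```bash
python3 plan.py 605 242 216 41.5
```

```text
t 5.2167 pos [605.23 241.94 214.43] rot [-90.01  -0.   -48.47] F [ 0.4  0.9 -1.3] T [-0.04 -0.03  0.01] w 40.1 q6 69.3
turn [ 1.0000e-04 -1.5703e+00 -0.0000e+00] shift [-0.2  -1.57 -0.13]
```

Call:
carry_out(
  increments=[
    [[0, 0, 0], [0, -1, 0], 0],
    [[0, 0, 0], [0, -1, 0], 0],
    [[0, 0, 0], [0, -1, 0], 0],
    [[0, 0, 0], [0, -1, 0], 0],
    [[0, -0.12, 0], [0, -1, 0], 0],
    [[0, -0.24, 0], [0, -1, 0], 0],
    [[0, -0.36, 0], [0, -1, 0], 0],
    [[0, -0.48, 0], [0, -1, 0], 0],
    [[0, -0.6, 0], [0, -1, 0], 0],
    [[0, -0.72, 0], [0, -1, 0], 0],
  ],
)

```text
time_s: 6.05
ee_pos: [605.3, 241.9, 215.5]
ee_rot: [-90.0, -0.0, -6.9]
force: [-0.0, 0.0, -0.9]
gripper_width: 91.3
```

Call:
carry_out(
  increments=[
    [[0, -0.12, 0], [0, 0, 0], 0],
    [[0, -0.24, 0], [0, 0, 0], 0],
    [[0, -0.36, 0], [0, 0, 0], 0],
    [[0, -0.48, 0], [0, 0, 0], 0],
    [[0, -0.6, 0], [0, 0, 0], 0],
    [[0, -0.72, 0], [0, 0, 0], 0],
    [[0, -0.84, 0], [0, 0, 0], 0],
    [[0, -0.851, 0], [0, 0, 0], 0.5],
    [[0, -0.851, 0], [0, 0, 0], 0.8],
    [[0, -0.851, 0], [0, 0, 0], 1],
  ],
)

```text
time_s: 6.88
ee_pos: [605.3, 241.9, 215.5]
ee_rot: [-90.0, -0.0, 41.4]
force: [0.1, 0.3, -0.1]
gripper_width: 74.2
```

```bash
python3 plan.py 605.2 241.9 215 41.5
```

```text
t 6.8833 pos [605.26 241.93 215.49] rot [-90.01  -0.    41.4 ] F [ 0.1  0.3 -0.1] T [ 0.   -0.18 -0.04] w 74.2 q6 -20.6
turn [ 0.0001 -0.0018  0.    ] shift [-0.06  0.49  0.02]
```

Call:
carry_out(
  increments=[
    [[0, 0, 0], [0, 0, 0], 1],
    [[0, 0, 0], [0, 0, 0], 1],
    [[0, 0, 0], [0, 0, 0], 1],
    [[0, 0, 0], [0, 0, 0], 1],
    [[0, 0, 0], [0, 0, 0], 1],
    [[0, 0, 0], [0, 0, 0], 1],
    [[0, 0, 0], [0, 0, 0], 1],
    [[0, 0, 0], [0, 0, 0], 1],
    [[0, 0, 0], [0, 0, 0], 1],
    [[0, 0, 0], [0, 0, 0], 1],
  ],
  force=10,
)

```text
time_s: 7.72
ee_pos: [605.3, 241.9, 215.5]
ee_rot: [-90.0, -0.0, 41.5]
force: [-0.5, 0.2, -0.2]
gripper_width: 12.4
```

Call:
carry_out(
  increments=[
    [[0, 0, 0], [0, 0, 0], 1],
    [[0, 0, 0], [0, 0, 0], 1],
    [[0, 0, 0], [0, 0, 0], 1],
    [[0, 0, 0], [0, -30, 0], 1],
    [[0, 0, 0], [0, -60, 0], 1],
    [[0, 0, 0], [0, -100, 0], 1],
    [[0, 0, 0], [0, -125, 0], 1],
    [[0, 0, 0], [0, -125, 0], 1],
    [[0, 0, 0], [0, -125, 0], 1],
  ],
  force=40,
)

```text
time_s: 8.47
ee_pos: [605.3, 242.0, 342.4]
ee_rot: [-90.1, -0.2, 41.5]
force: [0.2, -0.0, -1.1]
gripper_width: 11.6
```

```bash
python3 plan.py 557.7 -78 345 113; python3 - <<'E'
from h import *
for n in('top','side'):
    f=grab(n); s=env.state()['ee_pos']; print(n, proj(f,s-[0,0,195]))
    if n=='side':
        u,v=map(int,proj(f,s-[0,0,195])); cv2.imwrite('pics/lift.png',cv2.resize(f['frame'][v-60:v+60,u-60:u+60],(480,480)))
    W=cloud(f); zc=s[2]-172-43.5+2
    Q=W[(np.hypot(W[...,0]-s[0],W[...,1]-s[1])<32)&(W[...,2]>s[2]-220)&(W[...,2]<s[2]-200)]; print(len(Q), Q.mean(0) if len(Q) else '')
E
```

```text
t 8.4667 pos [605.34 241.98 342.41] rot [-90.09  -0.21  41.54] F [ 0.2 -0.  -1.1] T [ 0.05 -0.19 -0.02] w 11.6 q6 -20.8
turn [ 0.0036 -1.2472  0.0022] shift [-247.84   -3.19 -207.91]
top [170.47732586 173.95513588]
0 
side [201.39072476 253.42314148]
18 [594.54311373 254.62456968 132.03324791]
```

View pics/lift.png

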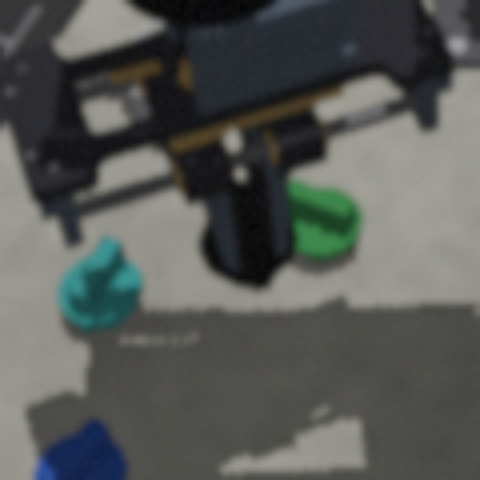

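The cap is held between the fingers at the centre of the picture (245,235), well off the bench and upright. I now carry it to above the ring.

Call:
carry_out(
  increments=[
    [[0, -0.12, 0], [-248, -3, -208], 1],
    [[0, -0.24, 0], [-248, -3, -208], 1],
    [[0, -0.36, 0], [-248, -3, -208], 1],
    [[0, -0.48, 0], [-248, -3, -208], 1],
    [[0, -0.6, 0], [-248, -3, -208], 1],
    [[0, -0.72, 0], [-248, -3, -208], 1],
    [[0, -0.84, 0], [-248, -3, -208], 1],
    [[0, -0.96, 0], [-248, -3, -208], 1],
    [[0, -1.08, 0], [-248, -3, -208], 1],
    [[0, -1.2, 0], [-248, -3, -208], 1],
  ],
)

```text
time_s: 9.4
ee_pos: [556.6, -80.8, 341.4]
ee_rot: [-89.8, -0.1, 109.9]
force: [0.1, 0.5, -0.8]
gripper_width: 12.1
```

```bash
python3 plan.py 557.8 -78.2 335 113
```

```text
t 9.4 pos [556.6  -80.77 341.41] rot [-8.9770e+01 -9.0000e-02  1.0991e+02] F [ 0.1  0.5 -0.8] T [ 0.18 -0.13 -0.04] w 12.1 q6 -119.3
turn [-0.0039 -0.0539  0.0018] shift [ 1.99  6.41 -2.02]
```

Call:
carry_out(
  increments=[
    [[0, -0.054, 0], [1, 0, -1], 1],
    [[0, -0.054, 0], [1, 0, -1], 1],
    [[0, -0.054, 0], [1, 0, -1], 1],
    [[0, -0.054, 0], [1, 0, -1], 1],
  ],
)

```text
time_s: 9.73
ee_pos: [558.0, -76.7, 342.5]
ee_rot: [-89.9, -0.1, 112.8]
force: [0.1, 0.3, -0.3]
gripper_width: 11.9
```

```bash
python3 plan.py 557.8 -78.2 322.5 113
```

```text
t 9.7333 pos [558.   -76.75 342.46] rot [-8.9900e+01 -6.0000e-02  1.1284e+02] F [ 0.1  0.3 -0.3] T [ 0.15 -0.09  0.05] w 11.9 q6 -121.8
turn [-0.0018 -0.0029  0.001 ] shift [-1.28 19.96  0.71]
```

Call:
carry_out(
  increments=[
    [[0, 0, 0], [-1.3, 8, 0.7], 1],
    [[0, 0, 0], [-1.3, 14, 0.7], 1],
    [[0, 0, 0], [-1.3, 17, 0.7], 1],
    [[0, 0, 0], [-1.3, 18.5, 0.7], 1],
    [[0, 0, 0], [-1.3, 20, 0.7], 1],
    [[0, 0, 0], [-1.3, 20, 0.7], 1],
  ],
)

```text
time_s: 10.23
ee_pos: [558.0, -78.4, 323.1]
ee_rot: [-90.0, -0.0, 112.9]
force: [-0.2, -0.0, -0.5]
gripper_width: 11.6
```

```bash
python3 plan.py 557.8 -78.2 319.5 113
```

```text
t 10.2333 pos [557.98 -78.35 323.14] rot [-8.9970e+01 -1.0000e-02  1.1289e+02] F [-0.2 -0.  -0.5] T [ 0.13 -0.08  0.01] w 11.6 q6 -122.0
turn [-0.0005 -0.002   0.0002] shift [0.21 3.64 0.11]
```

Call:
carry_out(
  increments=[
    [[0, 0, 0], [0, 1, 0], 1],
    [[0, 0, 0], [0, 2, 0], 1],
    [[0, 0, 0], [0, 3, 0], 1],
    [[0, 0, 0], [0, 3.6, 0], 1],
    [[0, 0, 0], [0, 3.6, 0], 1],
  ],
)

```text
time_s: 10.65
ee_pos: [558.0, -78.4, 319.8]
ee_rot: [-90.0, 0.0, 112.9]
force: [-0.1, 0.5, -0.3]
gripper_width: 11.8
```

Call:
carry_out(
  increments=[
    [[0, 0, 0], [0, 0.4, 0], 1],
    [[0, 0, 0], [0, 0.8, 0], 1],
    [[0, 0, 0], [0, 0.8, 0], 1],
  ],
)

```text
time_s: 10.9
ee_pos: [558.0, -78.4, 319.1]
ee_rot: [-90.0, 0.0, 112.9]
force: [0.5, -0.8, -0.2]
gripper_width: 11.8
```

```bash
python3 plan.py 557.8 -78.2 318 113
```

```text
t 10.9 pos [558.   -78.41 319.07] rot [-9.0000e+01  1.0000e-02  1.1289e+02] F [ 0.5 -0.8 -0.2] T [ 0.11 -0.1  -0.01] w 11.8 q6 -122.1
turn [-0.     -0.0019 -0.0001] shift [0.27 1.07 0.11]
```

No contact yet at lip level; the lugs may already be over the slots. I continue gently.

Call:
carry_out(
  increments=[
    [[0, 0, 0], [0, 0.5, 0], 1],
    [[0, 0, 0], [0, 1, 0], 1],
    [[0, 0, 0], [0, 1, 0], 1],
  ],
)

```text
time_s: 11.15
ee_pos: [558.0, -78.3, 318.0]
ee_rot: [-90.0, -0.0, 112.9]
force: [-0.1, 1.0, -0.9]
gripper_width: 11.7
```

Call:
carry_out(
  increments=[
    [[0, 0, 0], [0, 0.4, 0], 1],
    [[0, 0, 0], [0, 0.8, 0], 1],
    [[0, 0, 0], [0, 0.8, 0], 1],
  ],
)

```text
time_s: 11.4
ee_pos: [558.0, -78.4, 317.2]
ee_rot: [-90.0, -0.0, 112.9]
force: [0.0, 0.6, -0.7]
gripper_width: 11.7
```

```bash
python3 plan.py 557.8 -78.2 316 113
```

```text
t 11.4 pos [557.98 -78.35 317.19] rot [-8.9990e+01 -1.0000e-02  1.1289e+02] F [ 0.   0.6 -0.7] T [ 0.26 -0.13 -0.03] w 11.7 q6 -122.1
turn [-0.0002 -0.002   0.0002] shift [0.21 1.19 0.1 ]
```

Call:
carry_out(
  increments=[
    [[0, 0, 0], [0, 0.6, 0], 1],
    [[0, 0, 0], [0, 1.2, 0], 1],
    [[0, 0, 0], [0, 1.8, 0], 1],
    [[0, 0, 0], [0, 2.2, 0], 1],
    [[0, 0, 0], [0, 2.2, 0], 1],
  ],
)

```text
time_s: 11.82
ee_pos: [558.0, -78.4, 315.4]
ee_rot: [-90.0, 0.0, 112.9]
force: [-0.7, 0.8, 3.5]
gripper_width: 11.6
```

```bash
python3 plan.py 557.8 -78.2 310 113
```

```text
t 11.8167 pos [557.96 -78.36 315.42] rot [-90.01   0.   112.88] F [-0.7  0.8  3.5] T [ 0.36  0.16 -0.03] w 11.6 q6 -122.1
turn [ 0.0002 -0.002  -0.    ] shift [0.21 5.42 0.09]
```

Call:
carry_out(
  increments=[
    [[0, 0, 0], [0, 0.8, 0], 1],
    [[0, 0, 0], [0, 1.6, 0], 1],
    [[0, 0, 0], [0, 2.4, 0], 1],
    [[0, 0, 0], [0, 3.2, 0], 1],
    [[0, 0, 0], [0, 4, 0], 1],
    [[0, 0, 0], [0, 4, 0], 1],
  ],
)

```text
time_s: 12.32
ee_pos: [558.0, -78.4, 311.5]
ee_rot: [-90.0, 0.0, 112.9]
force: [-1.7, 1.1, 6.5]
gripper_width: 12.4
```

Call:
carry_out(
  increments=[
    [[0, 0, 0], [0, 0.7, 0], 1],
    [[0, 0, 0], [0, 1.4, 0], 1],
    [[0, 0, 0], [0, 1.4, 0], 1],
  ],
)

```text
time_s: 12.57
ee_pos: [558.0, -78.4, 310.3]
ee_rot: [-90.0, 0.0, 112.9]
force: [-2.6, 1.9, 7.8]
gripper_width: 11.6
```

```bash
python3 plan.py 557.8 -78.2 308.6 113
```

```text
t 12.5667 pos [557.98 -78.35 310.27] rot [-9.0020e+01  1.0000e-02  1.1288e+02] F [-2.6  1.9  7.8] T [0.44 0.38 0.01] w 11.6 q6 -122.0
turn [ 0.0004 -0.002  -0.0002] shift [0.21 1.67 0.1 ]
```

Call:
carry_out(
  increments=[
    [[0, 0, 0], [0, 0.5, 0], 1],
    [[0, 0, 0], [0, 1, 0], 1],
    [[0, 0, 0], [0, 1.4, 0], 1],
    [[0, 0, 0], [0, 1.4, 0], 1],
    [[0, 0, 0], [0, 1.4, 0], 1],
  ],
)

```text
time_s: 12.98
ee_pos: [557.9, -78.4, 309.1]
ee_rot: [-90.0, 0.0, 112.9]
force: [-2.2, 1.7, 8.3]
gripper_width: 11.7
```

```bash
python3 plan.py 557.8 -78.2 308.6 33
```

```text
t 12.9833 pos [557.93 -78.35 309.11] rot [-9.0020e+01  1.0000e-02  1.1289e+02] F [-2.2  1.7  8.3] T [0.46 0.5  0.02] w 11.7 q6 -122.1
turn [5.0000e-04 1.3943e+00 1.0000e-04] shift [0.19 0.51 0.06]
```

Call:
carry_out(
  increments=[
    [[0, 0, 0], [0, 0.5, 0], 1],
    [[0, 0.05, 0], [0, 0.5, 0], 1],
    [[0, 0.1, 0], [0, 0.5, 0], 1],
    [[0, 0.15, 0], [0, 0.5, 0], 1],
    [[0, 0.2, 0], [0, 0.5, 0], 1],
    [[0, 0.2, 0], [0, 0.5, 0], 1],
  ],
)

```text
time_s: 13.48
ee_pos: [558.5, -78.5, 308.9]
ee_rot: [-90.2, 0.1, 101.3]
force: [-0.1, 0.7, 7.8]
gripper_width: 11.8
```

```bash
python3 plan.py 557.8 -78.2 308.6 33
```

```text
t 13.4833 pos [558.52 -78.55 308.94] rot [-9.0160e+01  7.0000e-02  1.0134e+02] F [-0.1  0.7  7.8] T [ 0.33  0.2  -0.03] w 11.8 q6 -110.5
turn [3.2000e-03 1.1927e+00 5.0000e-04] shift [0.48 0.34 0.64]
```

Call:
carry_out(
  increments=[
    [[0, 0.08, 0], [0, 0.2, 0], 1],
    [[0, 0.16, 0], [0, 0.2, 0], 1],
    [[0, 0.24, 0], [0, 0.2, 0], 1],
    [[0, 0.32, 0], [0, 0.2, 0], 1],
    [[0, 0.4, 0], [0, 0.2, 0], 1],
    [[0, 0.48, 0], [0, 0.2, 0], 1],
    [[0, 0.56, 0], [0, 0.2, 0], 1],
    [[0, 0.64, 0], [0, 0.2, 0], 1],
    [[0, 0.72, 0], [0, 0.2, 0], 1],
    [[0, 0.72, 0], [0, 0.2, 0], 1],
  ],
)

```text
time_s: 14.32
ee_pos: [558.8, -78.4, 308.9]
ee_rot: [-90.2, -0.1, 60.0]
force: [-0.7, 0.9, 8.5]
gripper_width: 12.0
```

```bash
python3 plan.py 557.8 -78.2 308.6 33
```

```text
t 14.3167 pos [558.8  -78.43 308.94] rot [-9.022e+01 -9.000e-02  6.002e+01] F [-0.7  0.9  8.5] T [ 0.32 -0.   -0.09] w 12.0 q6 -69.2
turn [0.0034 0.4716 0.0025] shift [-0.3   0.33  0.98]
```

Call:
carry_out(
  increments=[
    [[0, 0.06, 0], [0, 0, 0], 1],
    [[0, 0.12, 0], [0, 0, 0], 1],
    [[0, 0.18, 0], [0, 0, 0], 1],
    [[0, 0.24, 0], [0, 0, 0], 1],
    [[0, 0.3, 0], [0, 0, 0], 1],
    [[0, 0.3, 0], [0, 0, 0], 1],
  ],
)

```text
time_s: 14.82
ee_pos: [558.8, -78.4, 308.9]
ee_rot: [-90.2, -0.2, 42.9]
force: [0.3, 1.0, 8.5]
gripper_width: 11.8
```

Call:
carry_out(
  increments=[
    [[0, 0.02, 0], [0, 0, 0], 1],
    [[0, 0.04, 0], [0, 0, 0], 1],
    [[0, 0.06, 0], [0, 0, 0], 1],
    [[0, 0.06, 0], [0, 0, 0], 1],
  ],
)

```text
time_s: 15.15
ee_pos: [558.8, -78.4, 308.9]
ee_rot: [-90.2, -0.2, 39.5]
force: [-0.9, 1.5, 8.6]
gripper_width: 11.8
```

```bash
python3 plan.py 557.8 -78.2 308.6 33
```

```text
t 15.15 pos [558.83 -78.43 308.92] rot [-90.17  -0.17  39.52] F [-0.9  1.5  8.6] T [ 0.34 -0.01  0.  ] w 11.8 q6 -48.7
turn [0.0029 0.1137 0.0031] shift [-0.65  0.32  0.83]
```

Turned 1.28 rad with no stop yet. I go on in small steps.

Call:
carry_out(
  increments=[
    [[0, 0.02, 0], [0, 0, 0], 1],
    [[0, 0.04, 0], [0, 0, 0], 1],
    [[0, 0.04, 0], [0, 0, 0], 1],
  ],
)

```text
time_s: 15.4
ee_pos: [558.9, -78.4, 309.0]
ee_rot: [-90.2, -0.2, 37.2]
force: [0.2, 1.5, 8.6]
gripper_width: 11.8
```

```bash
python3 plan.py 557.8 -78.2 308.6 33
```

```text
t 15.4 pos [558.85 -78.42 308.96] rot [-90.17  -0.18  37.23] F [0.2 1.5 8.6] T [ 0.32 -0.01 -0.01] w 11.8 q6 -46.4
turn [0.0029 0.0738 0.0032] shift [-0.71  0.35  0.81]
```

Call:
carry_out(
  increments=[
    [[0, 0.02, 0], [0, 0, 0], 1],
    [[0, 0.04, 0], [0, 0, 0], 1],
    [[0, 0.04, 0], [0, 0, 0], 1],
  ],
)

```text
time_s: 15.65
ee_pos: [558.8, -78.4, 309.0]
ee_rot: [-90.2, -0.2, 34.9]
force: [0.1, 1.8, 8.7]
gripper_width: 11.9
```

```bash
python3 plan.py 557.8 -78.2 308.6 33
```

```text
t 15.65 pos [558.84 -78.39 308.96] rot [-90.16  -0.19  34.93] F [0.1 1.8 8.7] T [ 0.27 -0.08 -0.  ] w 11.9 q6 -44.1
turn [0.0028 0.0337 0.0033] shift [-0.75  0.35  0.76]
```

Call:
carry_out(
  increments=[
    [[0, 0.02, 0], [0, 0, 0], 1],
    [[0, 0.03, 0], [0, 0, 0], 1],
    [[0, 0.03, 0], [0, 0, 0], 1],
  ],
)

```text
time_s: 15.9
ee_pos: [558.8, -78.4, 309.0]
ee_rot: [-90.2, -0.2, 33.2]
force: [0.1, 0.9, 8.4]
gripper_width: 11.7
```

```bash
python3 plan.py 557.8 -78.2 308.6 33
```

```text
t 15.9 pos [558.84 -78.41 308.95] rot [-90.16  -0.19  33.24] F [0.1 0.9 8.4] T [ 0.33 -0.01  0.07] w 11.7 q6 -42.4
turn [0.0027 0.0042 0.0033] shift [-0.76  0.35  0.74]
```

Call:
carry_out(
  increments=[
    [[0, 0.02, 0], [0, 0, 0], 1],
    [[0, 0.03, 0], [0, 0, 0], 1],
    [[0, 0.03, 0], [0, 0, 0], 1],
  ],
)

```text
time_s: 16.15
ee_pos: [558.8, -78.4, 308.9]
ee_rot: [-90.2, -0.2, 31.6]
force: [-0.6, 1.1, 8.2]
gripper_width: 11.9
```

```bash
python3 plan.py 557.8 -78.2 308.6 33
```

```text
t 16.15 pos [558.81 -78.42 308.94] rot [-90.16  -0.18  31.56] F [-0.6  1.1  8.2] T [0.3  0.   0.28] w 11.9 q6 -40.7
turn [ 0.0028 -0.0252  0.0032] shift [-0.75  0.34  0.71]
```

The stop shows as 0.28 N m of torque at 1.41 rad. I back off slightly, rise with the spring to the lock height, then let go.

Call:
carry_out(
  increments=[
    [[0, -0.02, 0], [0, 0, 0], 1],
    [[0, -0.03, 0], [0, 0, 0], 1],
    [[0, -0.03, 0], [0, -0.7, 0], 1],
    [[0, -0.03, 0], [0, -1.4, 0], 1],
    [[0, -0.03, 0], [0, -2.1, 0], 1],
    [[0, -0.03, 0], [0, -2.6, 0], 1],
    [[0, -0.03, 0], [0, -2.6, 0], 1],
  ],
)

```text
time_s: 16.73
ee_pos: [558.8, -78.4, 310.9]
ee_rot: [-90.1, -0.2, 33.3]
force: [1.5, 2.2, 5.4]
gripper_width: 11.7
```

```bash
python3 plan.py 557.8 -78.2 312 33
```

```text
t 16.7333 pos [558.82 -78.44 310.93] rot [-90.14  -0.16  33.25] F [1.5 2.2 5.4] T [ 0.31 -0.45  0.05] w 11.7 q6 -42.4
turn [0.0024 0.0044 0.0029] shift [-0.72 -1.07  0.76]
```

Call:
carry_out(
  increments=[
    [[0, 0, 0], [0, -0.6, 0], 1],
    [[0, 0, 0], [0, -0.6, 0], 0.7],
    [[0, 0, 0], [0, -0.6, 0], 0.5],
    [[0, 0, 0], [0, -0.6, 0], 0.4],
    [[0, 0, 0], [0, -0.6, 0], 0.4],
    [[0, 0, 0], [0, -0.6, 0], 0.4],
    [[0, 0, 0], [0, -30, 0], 0.4],
    [[0, 0, 0], [0, -60, 0], 0.4],
    [[0, 0, 0], [0, -90, 0], 0.4],
    [[0, 0, 0], [0, -90, 0], 0.4],
  ],
)

```text
time_s: 17.57
ee_pos: [559.1, -78.6, 406.2]
ee_rot: [-90.4, -0.5, 33.2]
force: [-0.3, -0.4, -0.1]
gripper_width: 54.7
```

Call:
carry_out(
  increments=[
    [[0, 0, 0], [180, -40, 0], 0.4],
    [[0, 0, 0], [180, -80, 0], 0.4],
    [[0, 0, 0], [180, -80, 0], 0.4],
    [[0, 0, 0], [180, -80, 0], 0.4],
    [[0, 0, 0], [180, -80, 0], 0.4],
    [[0, 0, 0], [180, -80, 0], 0.4],
    [[0, 0, 0], [180, -80, 0], 0.4],
    [[0, 0, 0], [180, -80, 0], 0.4],
  ],
)

```text
time_s: 18.23
ee_pos: [708.1, 20.0, 478.7]
ee_rot: [-89.9, 0.2, 33.2]
force: [-0.4, 0.6, 0.2]
gripper_width: 54.6
```

```bash
python3 plan.py 557.8 -78.2 312 33; python3 - <<'E'
from h import *
o=[]
for n in('top','side'):
    f=grab(n); W=cloud(f); d=np.hypot(W[...,0]-557.8,W[...,1]+78.2)
    Q=W[(d<30)&(W[...,2]>132-5)]; print(n,'wing top',len(Q),Q.mean(0) if len(Q) else '',np.median(Q[:,2]) if len(Q) else '')
    if len(Q)>5: w,V=np.linalg.eigh(np.cov(Q[:,:2].T)); print(np.sqrt(w),np.degrees(np.arctan2(V[1,1],V[0,1])))
    Q=W[(d<24)&(abs(W[...,2]-118)<6)]; print(' flange',len(Q),np.median(Q[:,2]) if len(Q) else '')
    u,v=map(int,proj(f,(558,-78,110))); o.append(cv2.resize(f['frame'][v-35:v+35,u-35:u+35],(400,400),interpolation=cv2.INTER_CUBIC))
cv2.imwrite('pics/end.png',np.hstack(o))
E
```

```text
t 18.2333 pos [708.14  19.97 478.69] rot [-89.94   0.17  33.24] F [-0.4  0.6  0.2] T [ 0.03 -0.16 -0.03] w 54.6 q6 -32.5
turn [-0.0011  0.0042 -0.003 ] shift [-1.7905e+02  1.6723e+02  1.2000e-01]
top wing top 41 [563.68684096 -87.50468428 138.75612033] 139.23223555312939
[3.46518436 6.14516404] 129.5363268576644
 flange 71 117.95505237748397
side wing top 92 [556.77231242 -73.98111047 136.80537573] 138.5108142415985
[ 3.56427594 12.40010688] 126.76844866270206
 flange 147 118.21472318522798
```

View pics/end.png

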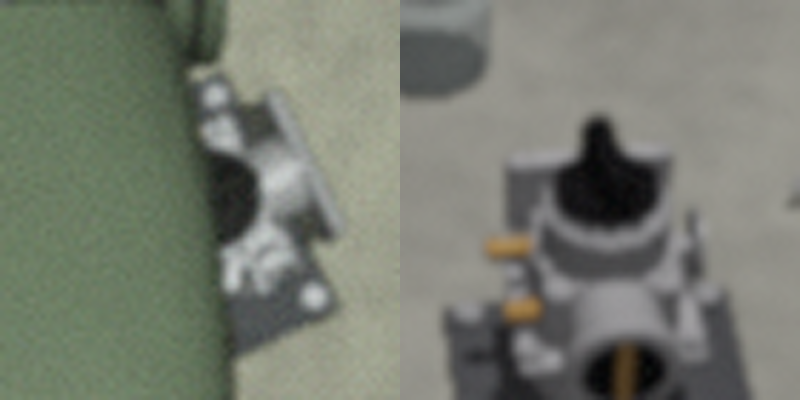

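The side view shows the cap seated upright in the ring (600,160), the arm well clear. The flange top measures about 118 mm, where locked should give 118.0, half turned 115.5 and unlocked 122.5. The wing lies at about 127° (expected 123°). I hand in.

```bash
python3 -c "
from h import *
print(env.job_done())"
```

```text
the job is handed in; nothing more can be done
None
```

The winged cap is in the bayonet ring, turned to the stop and let go, and the job is handed in at about 18 s of robot time. The hand-in gave no verdict.

**How it went:**
- I centred the cap by closing lightly on the wing ends, then gripped it across the 12 mm bar.
- I set it over the ring at the slot angle read from the pictures, about 23°. The lugs dropped into the slots without any searching.
- I pushed it to about 16.5 mm below the mouth. The force on the tool stayed below 9 N throughout.
- Turning it clockwise, I met the stop at about 1.40 rad, with 0.28 N m of torque. I eased back slightly, let it rise with the spring and released it.

**Last checks:**
- **Height:** both cameras put the flange top at about 118 mm. Locked should be 118.0 mm, half turned 115.5 mm and unlocked 122.5 mm.
- **Position:** the side view shows the cap upright on the ring with the gripper clear.
- **Weaker readings:** the arm half covered the cap in the top view, so its wing reading there counts for little. The side view's wing-top median was 138.5 mm against an expected 140 mm. That camera had read the wing about 1 mm low earlier, so I relied on the flange. The wing angle came out at 127°, a few degrees from the expected 123°.
- **Not measured:** I did not measure the final tilt or the other parts on the bench. No move went near those parts.

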